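# Stop, load, guard and reset the polishing station

## Task

Press the black mushroom stop button down until it latches and let go of it; with the station stopped, set the middle-sized brass cap flange-down in the station's round pocket and let go. Then push the guard hood fully home over it, and only then turn the stop head clockwise until it is released, let go, and see that it has come back up. Leave the other two caps where they lie.

Things in the scene. Friction and masses are not known exactly. Their poses are not given: they have to be found in the camera images.
- stop_box: fixed aluminium box 90 x 90 mm, 55 mm high, bearing the mushroom stop; origin under its centre, z up. A similar fixed aluminium box with a flat black dial (44 mm wide, 12 mm high) on it is not the stop; the two may stand left or right
- stop_top (a point): centre of the top of the black mushroom head, which moves with the head. The head is round, 40 mm across, 17 mm thick (its upper 4 mm is domed, its straight sides lie 4 to 13 mm below the top), on a 20 mm steel neck; when up, its top is 35 mm and its underside 18 mm above the box's top. Gripped by its sides from above it can be turned
- stop_press (a joint): how far the head is pressed down, m: 0 up, 0.009 fully down, against a rigid stop; the spring takes 3 to 5 N. Pressed beyond 0.0075 it latches and, let go, stays at 0.006 to 0.007
- stop_turn (a joint): how far the head is turned clockwise seen from above, rad: 0 at rest, end stop at 1.05; a soft spring (under 0.05 N m) turns it back in about a second. A latched head turned beyond about 0.6 is released, and springs up as soon as nothing holds it down
- station: fixed grey polishing station 120 mm (its x) by 225 mm (its y), flat steel deck 50 mm above the table, its long axis roughly along the world's y; origin at table height under the centre of the pocket; the deck reaches from -65 to +160 mm in its own y. Its yaw is within 0.15 rad of 0
- nest (a point): centre of the floor of the round pocket in the deck: 46 mm across, 5 mm deep; axes as the station's
- hood (a joint): slide of the guard hood along the station's y, m: 0 fully home over the pocket, 0.1 fully open; starts open 0.08 to 0.1; about 1.5 N of friction, stays where left; to close it, push it towards the station's -y
- hood_end (a point): middle of the outer face of the hood's upright steel end plate, which is 80 mm wide and 46 mm high, from 2 to 48 mm above the deck; its face looks to the station's +y. The hood is a clear tunnel, 80 mm wide and 84 mm long, roof underside 45 mm above the deck, that reaches from this plate 84 mm towards the station's -y, and is open at that other end
- cap: the middle-sized loose brass cap: round flange 42 mm across and 4 mm thick at the bottom, boss 28 mm across above it, 24 mm high in all, 60 to 130 g; origin at the centre of the flange's underside, z up through the boss. It lies flange-down on the table
- cap_large: larger brass cap, flange 54 mm, boss 38 mm, 30 mm high; not to be moved; origin at the centre of its underside
- cap_small: smaller brass cap, flange 30 mm, boss 20 mm, 18 mm high; not to be moved; origin at the centre of its underside
Mind the look-alikes: they are no part of the job. What is shaped like the stop_box but purple or red is not meant. What is shaped like the cap but green is not meant.

How it is judged:
On the way, in this order (a step that is already met when the one before it is completed fails the run):
1. the stop is latched down and let go (value of joint stop_press above 0.005 m and contact force between the fingers and stop_box below 0.1 N), for 0.2 s.
2. with the stop still latched, the cap is seated flange-down in the pocket and let go (value of joint stop_press above 0.005 m and horizontal distance between cap and nest below 0.004 m and z of cap in the frame of nest below 0.002 m and angle between cap's own z axis and vertical below 0.1 rad and contact force between the fingers and cap below 0.1 N), for 0.2 s.
3. with the stop still latched, the hood is fully home over the seated cap (value of joint stop_press above 0.005 m and value of joint hood below 0.004 m and horizontal distance between cap and nest below 0.004 m), for 0.2 s.
4. the stop head has been turned clockwise (value of joint stop_turn above 0.3 rad and value of joint hood below 0.004 m), for 0.02 s.
At the end, for the whole second after the job is handed in: The stop head is back up (within 2 mm), the hood is home (within 4 mm), and the middle-sized cap lies at rest flange-down on the pocket's floor (within 4 mm of its centre, 2 mm in height, 0.1 rad of level) (value of joint stop_press below 0.002 m and value of joint hood below 0.004 m and horizontal distance between cap and nest below 0.004 m and z of cap in the frame of nest below 0.002 m and angle between cap's own z axis and vertical below 0.1 rad and linear speed of cap below 0.02 m/s); the robot touches nothing.
It fails at once if the large or the small cap is moved by more than 20 mm (distance of any of cap_large, cap_small from where it was at the start of the episode above 0.02 m).
It also fails if it takes over 64 s, if anything falls off the work surface, if the arm or the gripper's body presses on something with over 40 N, if the wrist force passes 120 N, or if a joint passes its speed limit or range.

## Robot

A 6-joint arm with a two-finger parallel gripper is mounted at the origin on the work surface. World frame = base frame: x ahead of the robot, y to its left, z up, the work surface at z = 0. Lengths are in m, angles in rad, forces in N, time in s.
With the tool pointing down it reaches from about 0.325 to 0.875 m from the base axis. Payload 4.4 kg.
Tool frame: the origin (TCP) lies at the very end of the fingers, on their centre line; the grasp point (between the pads) lies bot.grasp_offset behind it (bot.grasp_offset is the distance from the TCP to the grasp point, in m); z points along the fingers, y is the line along which they close (so a half turn about z gives the same grasp; the last joint's range is limited). The gripper opens to 85 mm and grips with 20 to 120 N. Pads are 22 mm wide; open, the fingers measure 114 mm over their backs; the gripper's body (76 mm by 85 mm) begins 54 mm behind the grasp point. The pads swing forward as they close: fully open they stand 13 mm farther back than shut.
Start: joints at [-1.454, 0.207, 1.542, -0, 1.393, -0.15], TCP at [0.152, -0.555, 0.231] pointing down, gripper open.
Joint ranges: [-2.73, 2.73], [-0.86, 2.22], [0.23, 2.46], [-1.11, 4.25], [0.08, 2.63], [-2.82, 2.82]. Speed limits (rad/s): [2.79, 2.79, 3.14, 3.14, 3.14, 3.14].

## Interface

Orientations are given as a unit quaternion [x, y, z, w].
In Python, from station import status, imaging, bot gives the robot as it stands.
- The arm moves only by the shell command python3 -m crank 'ROWS' [FORCE]. ROWS is JSON, a list that holds one entry, the list of rows, each a list of 7 numbers: the shift along the tool's x, y, z as a fraction of full scale, then the turn, a rotation vector about the tool's x, y, z as a fraction of full scale, then the closure, from -1 (fully open) to 1 (shut). In form: [[[dx, dy, dz, ax, ay, az, claw], ...]]. A call has 1 to 10 rows; each row shifts and turns the commanded pose from where the row before left it, along the tool's axes as they then stand; what a row does not reach is not made up. Full scale, the value 1, is 0.5 m for a shift and 0.12 rad for a turn. A row lasts 1/12 s, in which the tool goes at most 41.7 mm and 7.16 degrees, less where a joint would pass 70% of its speed; a pose out of reach is approached as far as the arm can. A call with a number of a shift or a turn outside -1 to 1 is refused whole. A call with a gripper value outside its range is refused whole. The fingers move at their own pace and stop on an object; FORCE is the grip in N (left out, the last holds). Time passes only in rows, so rows that do not move let the fingers close. It gives the time, the measured TCP pose, the force, the opening and the grip force at its end, in the units of the state.
- status.state(): the state, without advancing time (a new reading comes with each control period).
- imaging.camera(name): name is "scene" or "top" or "wrist"; returns (picture, depth): 400x640x3 uint8, red, green, blue; 400x640 float32, m along the optical axis (not along the pixel's ray), 0 where there is no reading.
- imaging.camera_params(name): a dict with "camera_matrix" (3x3 intrinsics, pixels), "eye" and "orientation" of the camera in the world. Camera axes: x right, y up, looking along -z (the intrinsics and any distortion apply to the point x, -y, -z); pixel columns grow to the right and rows downward; lengths in m; the calibration is good to about 2 mm. A picture is of the moment at which its call begins: read the wrist's pose just before it. camera_params takes no time and is no camera call; for the wrist camera it gives the pose at the moment of the call.
- bot.finish_job(): hands the job in; it is judged then, once.
The state is a dict: "time": time; "joint_positions": joint angles; "joint_velocities": joint speeds; "joint_efforts": joint torques, N m; "tool_pos": TCP position; "tool_rot": TCP orientation; "ft_force": force on the tool from outside, world axes, zero at the start; "moment": the same for the moment, N m; "opening": finger opening in m; "grip_force": force on a finger pad.
Only numpy, scipy, OpenCV 4.12 (cv2) and the standard library are available. Lean on these libraries where they do the work, as an engineer would, in place of code of your own. Each camera call takes 0.05 s, during which the arm holds its last target. There are 200 camera calls.

## Working session

There is one attempt and no reset: what is moved stays moved. The work goes in short steps, Python scripts to look and compute and a shell command to move; the robot and the scene stay as the last step left them, time stands still between calls to the robot, and variables do not carry over. Pictures are saved under pics/ and viewed, at most 10 in all, crops included, and the job is handed in when it is done.

```bash
mkdir -p pics; ls
cat > h.py <<'E'
import numpy as np, cv2
from scipy.spatial.transform import Rotation as R
from station import status, imaging, bot
def rays(name,uv,P=None):
    P=P or imaging.camera_params(name); K=np.array(P["camera_matrix"])
    uv=np.atleast_2d(np.array(uv,float)); d=np.c_[(uv[:,0]-K[0,2])/K[0,0],-(uv[:,1]-K[1,2])/K[1,1],-np.ones(len(uv))]
    return np.array(P["eye"]),R.from_quat(P["orientation"]).apply(d)
def onplane(name,uv,z,P=None):
    e,d=rays(name,uv,P); return e+d*((z-e[2])/d[:,2])[:,None]
def cloud(name,dep,P=None):
    v,u=np.mgrid[0:400,0:640]; e,d=rays(name,np.c_[u.ravel(),v.ravel()],P)
    return (e+d*dep.ravel()[:,None]).reshape(400,640,3)
E
python3 - <<'E'
from h import *
for n in("scene","top"):
    p=imaging.camera_params(n);print(n,p)
    im,d=imaging.camera(n);np.savez("pics/%s0.npz"%n,im=im,d=d)
    cv2.imwrite("pics/%s0.png"%n,im[:,:,::-1])
print(status.state(),bot.grasp_offset)
E
```

```text
pics
scene {'camera_matrix': array([[452.0188984 ,   0.        , 319.03921237],
       [  0.        , 452.0188984 , 197.27657205],
       [  0.        ,   0.        ,   1.        ]]), 'eye': array([0.97840953, 0.65248748, 0.90736859]), 'orientation': array([0.11087705, 0.36987057, 0.89127927, 0.23774629])}
top {'camera_matrix': array([[383.60047753,   0.        , 322.15663696],
       [  0.        , 383.60047753, 204.11584002],
       [  0.        ,   0.        ,   1.        ]]), 'eye': array([ 0.46789467, -0.06887122,  1.02637686]), 'orientation': array([-0.03046164,  0.01291198,  0.7153911 , -0.6979405 ])}
{'time': 0.1, 'joint_positions': array([-1.45352614e+00,  2.07337683e-01,  1.54283398e+00,  2.40371637e-06,
        1.39349301e+00, -1.50506922e-01]), 'joint_velocities': array([ 0.00229214,  0.00013487, -0.00381965, -0.00080573,  0.00018788,
       -0.00023232]), 'joint_efforts': array([-1.30052060e-03, -3.84096336e+01, -2.92549682e+01, -1.93234082e-04,
        4.87775644e-03,  6.79064954e-06]), 'tool_pos': array([ 0.15204274, -0.5538192 ,  0.23022937]), 'tool_rot': array([ 9.91049805e-01,  1.33488614e-01,  1.83986434e-05, -1.03584784e-03]), 'ft_force': array([-0.65665158,  0.32147151,  0.43123126]), 'moment': array([ 0.04173963, -0.02684038,  0.0057276 ]), 'grip_force': 0.0, 'opening': 0.08549384413385154} 0.0187
```

View pics/top0.png

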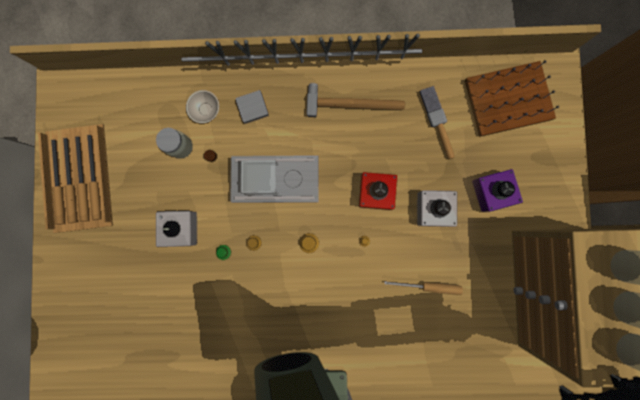

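View pics/scene0.png

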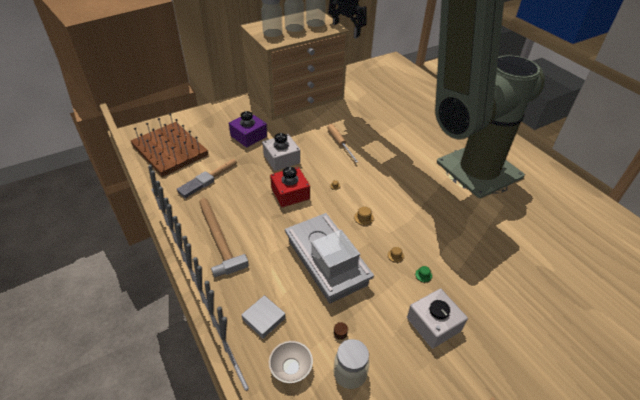

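The top view shows the stop box at (440,208), with the dial box at (172,229). The station's pocket is at (293,179) and its hood at (258,179). The middle cap is at (253,243), large at (309,243), small at (364,241) and the green one at (223,252).

Run:
```python
from h import *
T=np.load("pics/top0.npz");im=T["im"];d=T["d"]
C=cloud("top",d)
hsv=cv2.cvtColor(im,cv2.COLOR_RGB2HSV)
def win(u,v,r): 
    m=np.zeros((400,640),bool);m[v-r:v+r+1,u-r:u+r+1]=1;return m
z=C[...,2]
for n,u,v,r,lo,hi in [("cap",253,243,14,.014,.05),("green",223,252,14,.014,.05),("large",309,243,16,.016,.05),("small",364,241,12,.01,.05),("stophead",440,208,14,.078,.12),("stopbox",438,208,28,.045,.065),("hood",258,179,35,.085,.12),("deck",273,179,55,.04,.06)]:
    m=win(u,v,r)&(z>lo)&(z<hi); P=C[m]
    print(n,m.sum(),P.mean(0).round(4) if len(P) else 0, P.max(0).round(4) if len(P) else 0)
    if m.sum()>20:
        mm=m.astype(np.uint8); c=max(cv2.findContours(mm,0,2)[0],key=cv2.contourArea)
        zz=np.median(P[:,2]); q=onplane("top",c[:,0].astype(float),zz)[:,:2].astype(np.float32)
        print("   rect",[np.round(a,4) for a in cv2.minAreaRect(q*1000)], "circ",[np.round(a,1) for a in cv2.minEnclosingCircle(q*1000)],zz)
cv2.imwrite("pics/a.png",cv2.resize(im[140:270,200:470,::-1],None,fx=2.9,fy=2.9,interpolation=cv2.INTER_CUBIC))
W,_=imaging.camera("wrist");cv2.imwrite("pics/w0.png",W[:,:,::-1])
s=status.state();p=imaging.camera_params("wrist");Rt=R.from_quat(s["tool_rot"])
print(p["camera_matrix"][0][0],Rt.inv().apply(p["eye"]-s["tool_pos"]),(Rt.inv()*R.from_quat(p["orientation"])).as_matrix().round(3))
```

```text
cap 88 [0.4322 0.1407 0.0215] [0.4456 0.1561 0.0262]
   rect [array([431.8788, 141.037 ]), array([24.2276, 25.891 ]), np.float64(43.7288)] circ [array([432.5, 141. ]), np.float64(13.8)] 0.0215284717375942
green 90 [0.4095 0.2222 0.0211] [0.4213 0.2351 0.0261]
   rect [array([409.5423, 221.1148]), array([26.5619, 23.4739]), np.float64(88.7414)] circ [array([409.7, 221.5]), np.float64(14.3)] 0.02141355191994454
large 165 [ 0.4282 -0.007   0.0278] [0.445  0.0104 0.0329]
   rect [array([428.115 ,  -6.9154]), array([33.7844, 33.5871]), np.float64(88.6952)] circ [array([428.3,  -7.2]), np.float64(18.8)] 0.02795346615633809
small 44 [ 0.4303 -0.1536  0.0155] [ 0.4386 -0.1441  0.02  ]
   rect [array([ 430.1105, -153.6643]), array([18.3756, 16.6675]), np.float64(43.4767)] circ [array([ 429.9, -153.2]), np.float64(9.6)] 0.015810413948908808
stophead 214 [ 0.5097 -0.3393  0.0869] [ 0.5287 -0.321   0.091 ]
   rect [array([ 510.1642, -339.9576]), array([38.7841, 36.5499]), np.float64(88.5244)] circ [array([ 509.2, -339.3]), np.float64(20.2)] 0.08719550052796993
stopbox 1059 [ 0.5094 -0.3367  0.0533] [ 0.5552 -0.2937  0.0607]
   rect [array([ 509.6548, -338.4894]), array([87.7904, 89.2121]), np.float64(87.7348)] circ [array([ 509.6, -339.5]), np.float64(60.8)] 0.053413930998819525
hood 1163 [0.597  0.1083 0.0963] [0.6391 0.1521 0.1017]
   rect [array([597.166 , 108.0666]), array([85.4426, 81.4974]), np.float64(88.3701)] circ [array([596.8, 108.7]), np.float64(58.0)] 0.09622549588177498
deck 2910 [0.5932 0.0583 0.0484] [0.6593 0.1894 0.0596]
   rect [array([596.5321,  76.0161]), array([224.7787, 119.4201]), np.float64(88.5323)] circ [array([595.9,  75.6]), np.float64(126.6)] 0.048451555839326144
276.8503332066781 [ 7.50928601e-02  1.34287302e-04 -1.42597196e-01] [[ 0.     0.955  0.296]
 [ 1.    -0.    -0.001]
 [-0.001  0.296 -0.955]]
```

View pics/a.png

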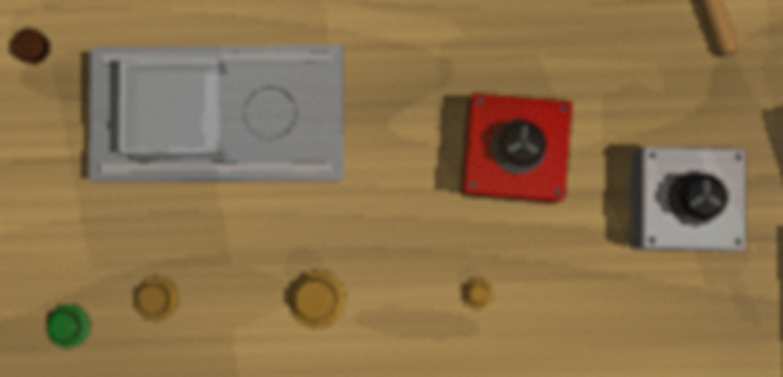

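```bash
python3 - <<'E'
from h import *
for n in("top","scene"):
    T=np.load(f"pics/{n}0.npz");C=cloud(n,T["d"]);C=C[T["d"]>0]
    for x in np.arange(.1,.75,.1):
        m=(abs(C[:,0]-x)<.05); print(n,round(x,2),[ (round(y,2),round(C[m&(abs(C[:,1]-y)<.05)][:,2].max(initial=-1),2)) for y in np.arange(-.7,-.2,.1)])
E
python3 -m crank '[[[0.04,-0.012,0,0,0,0,1],[0.08,-0.022,0,0,0,0,1],[0.08,-0.022,0,0,0,0,1],[0.08,-0.022,0,0,0,0,1],[0.08,-0.022,0,0,0,0,1],[0.08,-0.022,0,0,0,0,1],[0.08,-0.022,0,0,0,0,1],[0.08,-0.022,0,0,0,0,1]]]' 40
```

```text
top 0.1 [(np.float64(-0.7), np.float64(0.0)), (np.float64(-0.6), np.float64(0.26)), (np.float64(-0.5), np.float64(0.31)), (np.float64(-0.4), np.float64(0.0)), (np.float64(-0.3), np.float64(0.0))]
top 0.2 [(np.float64(-0.7), np.float64(0.26)), (np.float64(-0.6), np.float64(0.38)), (np.float64(-0.5), np.float64(0.39)), (np.float64(-0.4), np.float64(0.0)), (np.float64(-0.3), np.float64(0.0))]
top 0.3 [(np.float64(-0.7), np.float64(0.26)), (np.float64(-0.6), np.float64(0.32)), (np.float64(-0.5), np.float64(0.26)), (np.float64(-0.4), np.float64(0.03)), (np.float64(-0.3), np.float64(0.03))]
top 0.4 [(np.float64(-0.7), np.float64(0.26)), (np.float64(-0.6), np.float64(0.33)), (np.float64(-0.5), np.float64(0.26)), (np.float64(-0.4), np.float64(0.01)), (np.float64(-0.3), np.float64(0.0))]
top 0.5 [(np.float64(-0.7), np.float64(0.0)), (np.float64(-0.6), np.float64(0.01)), (np.float64(-0.5), np.float64(0.09)), (np.float64(-0.4), np.float64(0.09)), (np.float64(-0.3), np.float64(0.09))]
top 0.6 [(np.float64(-0.7), np.float64(0.0)), (np.float64(-0.6), np.float64(0.0)), (np.float64(-0.5), np.float64
[... 1127 characters left out ...]
26)), (np.float64(-0.6), np.float64(0.26)), (np.float64(-0.5), np.float64(0.25)), (np.float64(-0.4), np.float64(0.09)), (np.float64(-0.3), np.float64(0.09))]
scene 0.6 [(np.float64(-0.7), np.float64(0.0)), (np.float64(-0.6), np.float64(0.0)), (np.float64(-0.5), np.float64(0.09)), (np.float64(-0.4), np.float64(0.06)), (np.float64(-0.3), np.float64(0.06))]
scene 0.7 [(np.float64(-0.7), np.float64(0.02)), (np.float64(-0.6), np.float64(0.07)), (np.float64(-0.5), np.float64(0.07)), (np.float64(-0.4), np.float64(0.02)), (np.float64(-0.3), np.float64(0.02))]
time: 0.82
tool_pos: [0.4209, -0.3935, 0.231]
tool_rot: [0.991, 0.133, -0.0, -0.0]
ft_force: [0.1, -0.9, 0.8]
opening: -0.0002
grip_force: 0.0
```

```bash
python3 -m crank '[[[0.066,-0.019,0,0,0,0,1],[0.066,-0.019,0,0,0,0,1],[0.068,-0.019,0,0,0,0,1],[0,0,0.08,0,0,0,1],[0,0,0.08,0,0,0,1],[0,0,0.06,0,0,0,1],[0,0,0.032,0,0,0,1],[0,0,0.004,0,0,0,1],[0,0,0,0,0,0,1]]]'
```

```text
time: 1.57
tool_pos: [0.5074, -0.3402, 0.1015]
tool_rot: [0.991, 0.133, -0.001, -0.001]
ft_force: [0.1, -0.1, 0.5]
opening: -0.0002
grip_force: 0.0
```

```bash
python3 -m crank '[[[0,0,0.014,0,0,0,1],[0,0,0.008,0,0,0,1],[0,0,0.006,0,0,0,1],[0,0,0.004,0,0,0,1],[0,0,0.004,0,0,0,1],[0,0,0.002,0,0,0,1],[0,0,0,0,0,0,1]]]'
```

```text
time: 2.15
tool_pos: [0.5087, -0.3415, 0.0848]
tool_rot: [0.991, 0.133, 0.0, 0.0]
ft_force: [-0.6, -0.6, 0.9]
opening: 0.0002
grip_force: 0.1
```

```bash
python3 -m crank '[[[0,0,0.003,0,0,0,1],[0,0,0.003,0,0,0,1],[0,0,0,0,0,0,1]]]'; python3 -m crank '[[[0,0,0.003,0,0,0,1],[0,0,0,0,0,0,1]]]'
```

```text
time: 2.4
tool_pos: [0.5087, -0.3415, 0.0815]
tool_rot: [0.991, 0.133, 0.0, 0.0]
ft_force: [-0.0, -0.8, 3.7]
opening: -0.0
grip_force: 1.7
time: 2.57
tool_pos: [0.5087, -0.3415, 0.0808]
tool_rot: [0.991, 0.134, 0.0, 0.0]
ft_force: [-0.1, 0.2, 6.8]
opening: 0.0
grip_force: 3.3
```

```bash
python3 -m crank '[[[0,0,0.003,0,0,0,1],[0,0,0,0,0,0,1]]]'; python3 -m crank '[[[0,0,-0.01,0,0,0,1],[0,0,-0.05,0,0,0,1],[0,0,-0.08,0,0,-0.9,1],[0,0,-0.08,0,0,-1,1],[0,0,-0.04,0,0,-1,1],[0,0,0,0,0,-1,1],[0,0,0,0,0,-1,0.2],[0,0,0,0,0,-1,0],[0,0,0,0,0,-1,-0.1],[0,0,0,0,0,-1,-0.1]]]'; python3 -m crank '[[[0,0,0,0,0,-1,-0.1],[0,0,0,0,0,-1,-0.1],[0,0,0,0,0,-1,-0.1],[0,0,0,0,0,0,-0.1]]]'
```

```text
time: 2.73
tool_pos: [0.5089, -0.3416, 0.0806]
tool_rot: [0.991, 0.134, 0.0, 0.001]
ft_force: [-3.4, 2.2, 12.6]
opening: -0.0
grip_force: 6.3
time: 3.57
tool_pos: [0.5078, -0.3404, 0.2071]
tool_rot: [0.819, 0.574, -0.0, -0.001]
ft_force: [-0.6, 0.3, -0.5]
opening: 0.0465
grip_force: 0.0
time: 3.9
tool_pos: [0.5078, -0.3405, 0.2071]
tool_rot: [0.705, 0.71, -0.0, -0.001]
ft_force: [-0.4, -0.5, -0.2]
opening: 0.0471
grip_force: 0.0
```

```bash
cat >> h.py <<'E'
def wrist(tag):
    P=imaging.camera_params("wrist"); im,d=imaging.camera("wrist")
    cv2.imwrite(f"pics/{tag}.png",im[:,:,::-1]); np.savez(f"pics/{tag}.npz",im=im,d=d)
    return im,d,P,cloud("wrist",d,P)
def ring(C,d,P,lo,hi,c,r,name="wrist"):
    m=((C[...,2]>lo)&(C[...,2]<hi)&(np.hypot(C[...,0]-c[0],C[...,1]-c[1])<r)&(d>0)).astype(np.uint8)
    k=max(cv2.findContours(m,0,1)[0],key=cv2.contourArea)
    z=np.median(C[...,2][m>0]); q=onplane(name,k[:,0].astype(float),z,P)[:,:2].astype(np.float32)*1000
    return m.sum(),round(float(z),4),cv2.fitEllipse(q),cv2.minEnclosingCircle(q)
E
python3 - <<'E'
from h import *
im,d,P,C=wrist("w1")
print(ring(C,d,P,.07,.1,(.5095,-.339),.03)); print(status.state()["tool_pos"])
E
```

```text
(np.uint64(1200), 0.0832, ((510.2947082519531, -338.9671936035156), (38.18733215332031, 39.57940673828125), 179.4070587158203), ((510.44390869140625, -338.9337158203125), 20.086654663085938))
[ 0.50785628 -0.34056683  0.20721577]
```

```bash
python3 -m crank '[[[0.08,0,0,0,0,0,-0.1],[0.08,-0.01,0,0,0,0,-0.1],[0.08,-0.016,0,0,0,0,-0.1],[0.08,-0.016,0,0,0,0,-0.1],[0.08,-0.016,0,0,0,0,-0.1],[0.08,-0.016,0,0,0,0,-0.1],[0.08,-0.016,0,0,0,0,-0.1],[0.08,-0.016,0,0,0,0,-0.1],[0.08,-0.016,0,0,0,0,-0.1],[0.08,-0.016,0,0,0,0,-0.1]]]'; python3 -m crank '[[[0.07,-0.01,0,0,0,0,-0.1],[0.05,-0.006,0,0,0,0,-0.1],[0.03,0,0,0,0,0,-0.1],[0,0,0,0,0,0,-0.1],[0,0,0,0,0,0,-0.1]]]'
python3 - <<'E'
from h import *
im,d,P,C=wrist("w2")
print(status.state()["tool_pos"],status.state()["tool_rot"]); print(ring(C,d,P,.016,.04,(.432,.141),.03))
E
```

```text
time: 4.78
tool_pos: [0.4362, 0.0603, 0.2081]
tool_rot: [0.707, 0.707, 0.0, -0.0]
ft_force: [0.3, -0.3, -0.2]
opening: 0.047
grip_force: 0.0
time: 5.2
tool_pos: [0.4285, 0.1339, 0.208]
tool_rot: [0.705, 0.709, -0.0, -0.0]
ft_force: [-0.2, -0.0, -0.2]
opening: 0.047
grip_force: 0.0
[0.42876911 0.13320837 0.20803792] [ 7.05668511e-01  7.08542005e-01 -4.23310880e-04  2.67384897e-05]
(np.uint64(414), 0.0238, ((432.66168212890625, 142.94796752929688), (26.210908889770508, 27.200185775756836), 9.191089630126953), ((432.8821716308594, 143.11277770996094), 14.043558120727539))
```

View pics/w2.png

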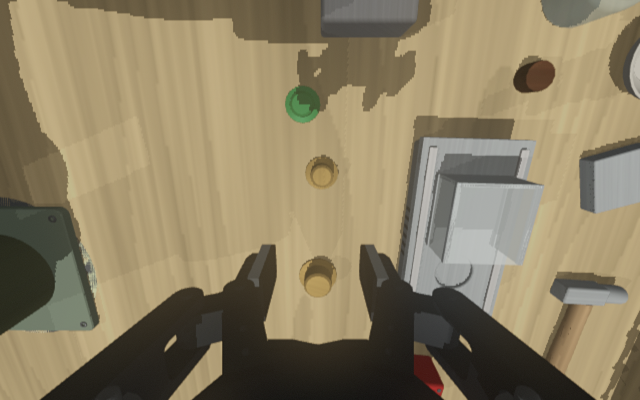

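```bash
python3 -m crank '[[[0.018,0.008,0.04,0,0,0,-0.3],[0,0,0.08,0,0,0,-0.3],[0,0,0.08,0,0,0,-0.3],[0,0,0.04,0,0,0,-0.3],[0,0,0,0,0,0,-0.3],[0,0,0,0,0,0,-0.3]]]'
python3 - <<'E'
from h import *
im,d,P,C=wrist("w3")
print(status.state()["tool_pos"],status.state()["tool_rot"]); print(ring(C,d,P,.016,.04,(.432,.141),.03))
E
```

```text
time: 5.75
tool_pos: [0.4322, 0.1413, 0.0874]
tool_rot: [0.706, 0.708, -0.001, -0.001]
ft_force: [-0.1, 0.4, 0.0]
opening: 0.0553
grip_force: 0.0
[0.43395988 0.1416761  0.08906452] [7.06111313e-01 7.08100676e-01 3.39455894e-04 3.61567506e-04]
(np.uint64(931), 0.0238, ((432.6555480957031, 143.94393920898438), (26.60714340209961, 27.945331573486328), 2.9169225692749023), ((432.467529296875, 143.95657348632812), 14.321442604064941))
```

```bash
python3 -m crank '[[[0.004,0,0.05,0,0,0,-0.3],[0,0,0.06,0,0,0,-0.3],[0,0,0.036,0,0,0,-0.3],[0,0,0.006,0,0,0,-0.3],[0,0,0,0,0,0,-0.3],[0,0,0,0,0,0,-0.3]]]'
python3 - <<'E'
from h import *
print(np.mean([status.state()["tool_pos"] for _ in range(5)],0))
E
```

```text
time: 6.3
tool_pos: [0.4353, 0.1446, 0.0144]
tool_rot: [0.705, 0.709, 0.002, 0.001]
ft_force: [1.2, -0.3, -0.4]
opening: 0.0552
grip_force: 0.0
[0.4353487  0.14460973 0.01439071]
```

```bash
python3 -m crank '[[[0,0,0.006,0,0,0,-0.3],[0,0,0.006,0,0,0,-0.3],[0,0,0,0,0,0,-0.3]]]';python3 -m crank '[[[0,0,0,0,0,0,0.5],[0,0,0,0,0,0,0.6],[0,0,0,0,0,0,0.6],[0,0,0,0,0,0,0.6]]]' 35
```

```text
time: 6.55
tool_pos: [0.4336, 0.1446, 0.0069]
tool_rot: [0.705, 0.709, 0.001, 0.0]
ft_force: [-1.4, 0.3, 0.0]
opening: 0.0557
grip_force: 0.0
time: 6.88
tool_pos: [0.4332, 0.1446, 0.0068]
tool_rot: [0.705, 0.709, 0.0, 0.0]
ft_force: [-1.1, 0.5, 4.9]
opening: 0.0264
grip_force: 34.5
```

```bash
python3 -m crank '[[[0,0,-0.02,0,0,0,0.6],[0,0,-0.06,0,0,0,0.6],[0,0,-0.08,0,0,0,0.6],[0,0,-0.08,0,0,0,0.6],[0,0,-0.04,0,0,0,0.6],[0,0,0,0,0,0,0.6],[0,0,0,0,0,0,0.6]]]'
python3 - <<'E'
from h import *
im,d,P,C=wrist("w4"); s=status.state();print(s["tool_pos"],s["opening"],s["grip_force"])
cv2.imwrite("pics/w4c.png",cv2.resize(im[180:340,220:420,::-1],None,fx=3,fy=3))
E
```

```text
time: 7.47
tool_pos: [0.434, 0.1447, 0.1481]
tool_rot: [0.705, 0.709, 0.002, 0.001]
ft_force: [-1.3, 0.7, -1.1]
opening: 0.0262
grip_force: 34.7
[0.43248042 0.1444286  0.14622871] 0.026470716130454514 34.727371059707366
```

View pics/w4c.png

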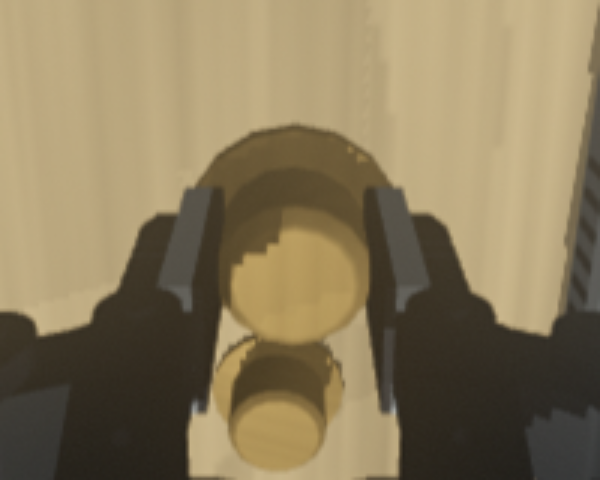

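The cap is held upright between the pads, its boss top at about crop (295,275), i.e. image (318,272); the large cap is seen below it.

```bash
cat >> h.py <<'E'
def toolcam():
    P=imaging.camera_params("wrist"); t=.296
    t=np.arctan2(.296,.955)
    M=np.array([[0,np.cos(t),np.sin(t)],[1,0,0],[0,np.sin(t),-np.cos(t)]])
    return dict(camera_matrix=P["camera_matrix"],eye=np.array([.0751,.0001,-.1426]),orientation=R.from_matrix(M).as_quat())
E
python3 - <<'E'
from h import *
T=np.load("pics/w4.npz");P=toolcam();C=cloud("wrist",T["d"],P)
m=(abs(C[...,0])<.03)&(abs(C[...,1])<.0125)&(C[...,2]<.0)&(C[...,2]>-.04)&(T["d"]>0)
print(np.histogram(C[m][:,2],bins=np.arange(-.04,.002,.002)))
z0=np.median(C[m][:,2]);print(z0)
m=(abs(C[...,2]-z0)<.004)&(abs(C[...,0])<.03)&(abs(C[...,1])<.016)
m=m.astype(np.uint8);k=max(cv2.findContours(m,0,1)[0],key=cv2.contourArea)
q=onplane("wrist",k[:,0].astype(float),z0,P)[:,:2].astype(np.float32)*1000
print(m.sum(),cv2.fitEllipse(q),cv2.minEnclosingCircle(q),q.min(0),q.max(0))
E
python3 -m crank '[[[-0.02,0.08,0,0,0,0,0.6],[-0.03,0.078,0,0,0,0,0.6],[-0.05,0.06,0,0,0,0,0.6],[-0.05,0.06,0,0,0,0,0.6],[-0.05,0.03,0,0,0,0,0.6],[-0.03,0.02,0,0,0,0,0.6],[0,0,0,0,0,0,0.6],[0,0,0,0,0,0,0.6]]]'
python3 - <<'E'
from h import *
im,d,P,C=wrist("w5"); s=status.state();print(s["tool_pos"],s["tool_rot"])
E
```

```text
(array([   0,    0,    0,    0,    0,    0,    0,    0,    0,    0,  113,
       1377,  340,   89,   79,   75,   71,   63,   66,   60]), array([-4.00000000e-02, -3.80000000e-02, -3.60000000e-02, -3.40000000e-02,
       -3.20000000e-02, -3.00000000e-02, -2.80000000e-02, -2.60000000e-02,
       -2.40000000e-02, -2.20000000e-02, -2.00000000e-02, -1.80000000e-02,
       -1.60000000e-02, -1.40000000e-02, -1.20000000e-02, -1.00000000e-02,
       -8.00000000e-03, -6.00000000e-03, -4.00000000e-03, -2.00000000e-03,
        3.46944695e-17]))
-0.016718808960861253
2140 ((-0.018138885498046875, 0.032364457845687866), (29.366365432739258, 32.64995193481445), 1.9824782609939575) ((0.09549771994352341, 0.11208152770996094), 19.351865768432617) [-13.770679 -16.314358] [13.592051 16.052223]
time: 8.18
tool_pos: [0.5958, 0.0301, 0.144]
tool_rot: [0.706, 0.708, -0.001, -0.002]
ft_force: [-0.2, 0.4, -0.6]
opening: 0.0264
grip_force: 34.8
[0.59548712 0.03100173 0.14440412] [ 0.70550021  0.70870601 -0.00110328 -0.00200791]
```

View pics/w5.png

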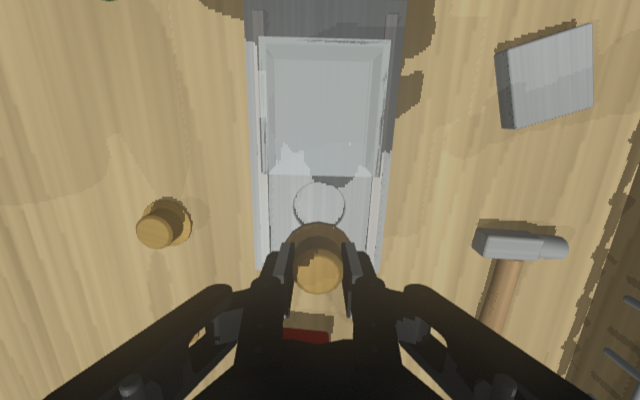

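Pocket circle is centred near (319,206), partly behind the held cap; the hood is beyond it.

```bash
cat > pk.py <<'E'
from h import *
import sys
from scipy.optimize import least_squares
def pocket(tag,h,c0,a0=-120,a1=120):
    g=cv2.GaussianBlur(cv2.cvtColor(np.load(f"pics/{tag}.npz")["im"],cv2.COLOR_RGB2GRAY),(3,3),0).astype(np.float32); P=toolcam();K=np.array(P["camera_matrix"]);Rc=R.from_quat(P["orientation"])
    def proj(X): 
        p=Rc.inv().apply(X-P["eye"]);return K[0,0]*p[:,0]/-p[:,2]+K[0,2],-K[1,1]*p[:,1]/-p[:,2]+K[1,2]
    c=np.array(c0,float)
    for it in range(4):
        r=np.arange(.018,.028,.0003);pts=[]
        for a in np.radians(np.arange(a0,a1,5)):
            X=np.c_[c[0]+r*np.cos(a),c[1]+r*np.sin(a),np.full(len(r),h)];u,v=proj(X)
            s=cv2.remap(g,u.astype(np.float32)[None],v.astype(np.float32)[None],1)[0]
            i=s.argmin()
            if s[i]<np.median(s)-12: pts.append(X[i,:2])
        pts=np.array(pts)
        f=least_squares(lambda q:np.hypot(pts[:,0]-q[0],pts[:,1]-q[1])-q[2],[*c,.023],loss="soft_l1",f_scale=.0005)
        c=f.x[:2]
    print(tag,"n",len(pts),"centre mm",(f.x*1000).round(2),"res",np.abs(f.fun).mean()*1000)
if __name__=="__main__":
    # initial guess from the pixel seen
    h=float(sys.argv[2]); q=onplane("wrist",[[float(sys.argv[3]),float(sys.argv[4])]],h,toolcam())[0]; print(q)
    pocket(sys.argv[1],h,q[:2])
E
python3 pk.py w5 .094 319 206
```

```text
[-7.28809937e-05  1.46662104e-03  9.40000000e-02]
w5 n 32 centre mm [ 1.22  1.32 22.89] res 0.7987898468128979
```

```bash
python3 -m crank '[[[0.0024,0.0026,0.03,0,0,0,0.6],[0,0,0.06,0,0,0,0.6],[0,0,0.034,0,0,0,0.6],[0,0,0,0,0,0,0.6],[0,0,0,0,0,0,0.6],[0,0,0,0,0,0,0.6]]]'
python3 - <<'E'
from h import *
im,d,P,C=wrist("w6"); s=status.state();print(s["tool_pos"],s["tool_rot"])
P=toolcam();C=cloud("wrist",d,P);m=(abs(C[...,1])<.04)&(C[...,0]<.05)&(C[...,0]>.022)&(d>0)&(C[...,2]>.01)
print("deck h",np.median(C[...,2][m]))
cv2.imwrite("pics/w6c.png",cv2.resize(im[150:340,200:440,::-1],None,fx=3,fy=3))
E
python3 pk.py w6 .033 319 240
```

```text
time: 8.73
tool_pos: [0.5988, 0.0325, 0.0853]
tool_rot: [0.705, 0.709, 0.0, 0.0]
ft_force: [0.8, -0.0, -0.3]
opening: 0.0261
grip_force: 34.8
[0.59960735 0.03223802 0.08604045] [0.70496693 0.70923877 0.00095287 0.00104456]
deck h nan
[-0.0053747   0.00115451  0.033     ]
w6 n 27 centre mm [-7.6   0.64 18.47] res 0.5913272530993553
  return _methods._mean(a, axis=axis, dtype=dtype,
  ret = ret.dtype.type(ret / rcount)
```

View pics/w6c.png

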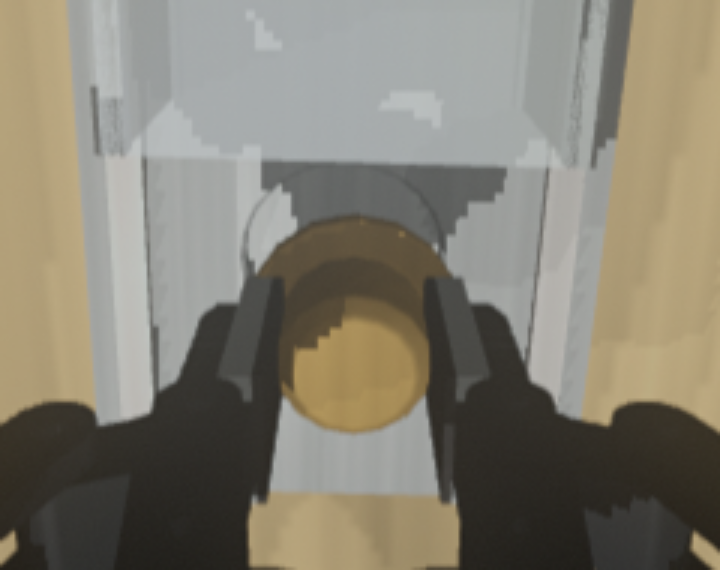

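In crop w6c the pocket's rim shows at left (243,247), top (345,163) and right (443,240), which is full-image (281,232), (315,204.3) and (347.7,230).

Run:
```python
from h import *
from pk import pocket
for h in(.034,.036):
    print((onplane("wrist",[[281,232.3],[315,204.3],[347.7,230]],h,toolcam())*1000).round(1))
    pocket("w6",h,(0.0015,-.001),-85,85)
    pocket("w6",h,(0.0015,-.001),-60,60)
```

```text
[[ -0.  -25.1  34. ]
 [ 20.2  -1.6  34. ]
 [  1.7  20.9  34. ]]
w6 n 18 centre mm [ 0.22 -6.99 17.94] res 1.1172374701602918
w6 n 21 centre mm [-7.75 -0.46 15.28] res 0.7414766235490058
[[ -0.9 -25.3  36. ]
 [ 19.6  -1.6  36. ]
 [  0.8  21.1  36. ]]
w6 n 17 centre mm [-1.79 -6.87 18.69] res 1.2045441555440135
w6 n 5 centre mm [-8.68  0.12 18.  ] res 1.3234456107402703e-06
```

Run:
```python
from h import *
print((onplane("wrist",[[293,206],[319,182],[345,206]],.094,toolcam())*1000).round(1))
for i in range(3):
    im,d=imaging.camera("wrist");s=status.state();print(s["tool_pos"].round(4),s["joint_positions"].round(4),s["ft_force"].round(1))
np.savez("pics/w7.npz",im=im,d=d)
a=cv2.resize(np.load("pics/w5.npz")["im"][165:245,270:370,::-1],None,fx=3.5,fy=3.5,interpolation=2)
b=cv2.resize(im[195:275,270:370,::-1],None,fx=3.5,fy=3.5,interpolation=2)
cv2.imwrite("pics/w7c.png",np.hstack([a,b]))
```

```text
[[ -0.1 -21.8  94. ]
 [ 21.9   1.4  94. ]
 [ -0.1  24.8  94. ]]
[0.5999 0.032  0.0863] [-9.0800e-02  4.1000e-01  1.6002e+00  1.0000e-04  1.1279e+00 -9.6500e-02] [0.1 0.5 0. ]
[0.6    0.0318 0.0863] [-9.1000e-02  4.1000e-01  1.6001e+00  1.0000e-04  1.1279e+00 -9.6600e-02] [0.8 0.2 0.5]
[0.5999 0.0317 0.0861] [-9.1300e-02  4.1030e-01  1.6003e+00  1.0000e-04  1.1278e+00 -9.6600e-02] [ 0.3  0.3 -0.9]
```

View pics/w7c.png

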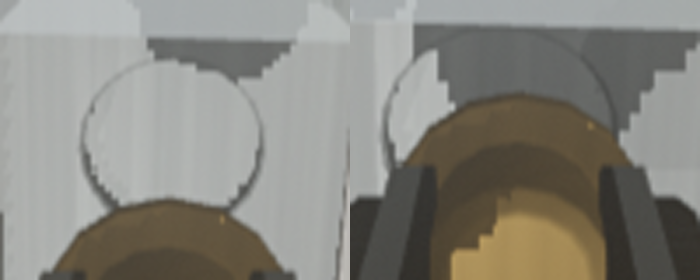

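```bash
python3 -m crank '[[[-0.005,-0.0066,0,0,0,0,0.6],[0,0,0.024,0,0,0,0.6],[0,0,0.024,0,0,0,0.6],[0,0,0,0,0,0,0.6],[0,0,0,0,0,0,0.6],[0,0,0,0,0,0,0.6]]]'
python3 - <<'E'
from h import *
for i in range(4):
    im,d=imaging.camera("wrist");s=status.state();print(s["tool_pos"].round(4),s["tool_rot"].round(4),s["ft_force"].round(1))
np.savez("pics/w8.npz",im=im,d=d)
cv2.imwrite("pics/w8c.png",cv2.resize(im[190:300,240:400,::-1],None,fx=4,fy=4,interpolation=2))
E
```

```text
time: 9.43
tool_pos: [0.595, 0.0291, 0.0595]
tool_rot: [0.705, 0.709, -0.0, -0.001]
ft_force: [0.2, -0.4, -0.4]
opening: 0.0262
grip_force: 34.8
[0.5954 0.029  0.06  ] [ 7.054e-01  7.088e-01 -1.000e-04 -1.000e-04] [ 0.4  0.7 -0.2]
[0.5957 0.029  0.0604] [7.053e-01 7.089e-01 1.000e-04 1.000e-04] [ 0.4 -0.6 -0.9]
[0.5958 0.029  0.0606] [7.053e-01 7.089e-01 2.000e-04 2.000e-04] [-0.4 -0.5 -0.3]
[0.5958 0.029  0.0607] [7.053e-01 7.089e-01 3.000e-04 3.000e-04] [-0.5 -0.5 -0.6]
```

View pics/w8c.png

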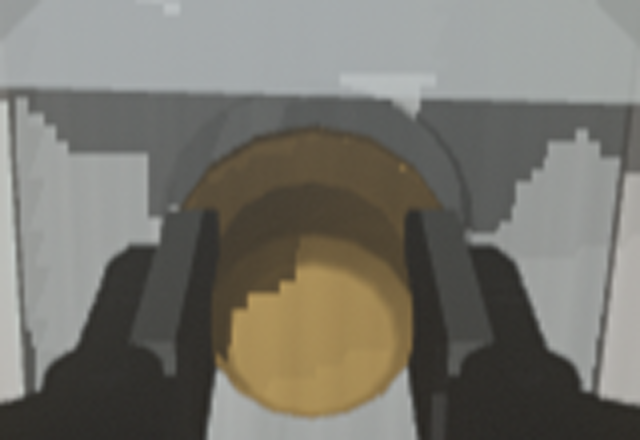

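The rim spans crop x 168–468, giving a centre of 318; the cap is at about 312. So the cap must go about 0.9 mm further in world +x.

```bash
python3 -m crank '[[[0.0006,0.0018,0.004,0,0,0,0.6],[0,0,0.005,0,0,0,0.6],[0,0,0,0,0,0,0.6],[0,0,0,0,0,0,0.6],[0,0,0,0,0,0,0.6],[0,0,0,0,0,0,0.6]]]'; python3 -m crank '[[[0,0,0.002,0,0,0,0.6],[0,0,0.002,0,0,0,0.6],[0,0,0,0,0,0,0.6],[0,0,0,0,0,0,0.6]]]'
```

```text
time: 10.13
tool_pos: [0.5963, 0.0294, 0.0558]
tool_rot: [0.705, 0.709, 0.0, 0.0]
ft_force: [-0.3, 0.1, -0.6]
opening: 0.0264
grip_force: 34.8
time: 10.47
tool_pos: [0.5962, 0.0294, 0.0536]
tool_rot: [0.705, 0.709, -0.0, -0.0]
ft_force: [0.9, 0.3, -0.1]
opening: 0.0265
grip_force: 34.8
```

```bash
python3 -m crank '[[[0,0,0.002,0,0,0,0.6],[0,0,0,0,0,0,0.6],[0,0,0,0,0,0,0.6]]]'; python3 -m crank '[[[0,0,0.001,0,0,0,0.6],[0,0,0,0,0,0,0.6],[0,0,0,0,0,0,0.6]]]'
```

```text
time: 10.72
tool_pos: [0.5962, 0.0293, 0.0527]
tool_rot: [0.705, 0.709, -0.0, -0.0]
ft_force: [0.4, 0.1, -0.8]
opening: 0.0264
grip_force: 34.8
time: 10.97
tool_pos: [0.5963, 0.0293, 0.0522]
tool_rot: [0.705, 0.709, -0.0, -0.0]
ft_force: [0.1, 0.4, -0.1]
opening: 0.0262
grip_force: 34.8
```

```bash
python3 -m crank '[[[0,0,0,0,0,0,0.3],[0,0,0,0,0,0,0.15],[0,0,0,0,0,0,0.1],[0,0,0,0,0,0,0.1],[0,0,-0.01,0,0,0,0.1],[0,0,-0.04,0,0,0,0.1],[0,0,-0.08,0,0,0,0.1],[0,0,-0.08,0,0,0,0.1],[0,0,-0.06,0,0,0,0.1],[0,0,0,0,0,0,0.1]]]'
python3 -m crank '[[[-0.03,0,-0.04,0,0,0,0.1],[-0.03,0,0,0,0,0,0.1],[0,0,0,0,0,0,0.1],[0,0,0,0,0,0,0.1]]]'
python3 - <<'E'
from h import *
im,d,P,C=wrist("w9"); s=status.state();print(s["tool_pos"],s["tool_rot"])
print(ring(C,d,P,.062,.08,(.597,.029),.02)); 
print(ring(C,d,P,.09,.11,(.597,.11),.07)[:3]); 
cv2.imwrite("pics/w9c.png",cv2.resize(im[100:330,200:440,::-1],None,fx=2.5,fy=2.5,interpolation=2))
E
```

```text
time: 11.8
tool_pos: [0.6018, 0.0289, 0.1969]
tool_rot: [0.705, 0.709, 0.005, 0.006]
ft_force: [1.3, -0.1, 1.0]
opening: 0.0386
grip_force: 0.0
time: 12.13
tool_pos: [0.5964, -0.0009, 0.2074]
tool_rot: [0.706, 0.708, 0.0, -0.0]
ft_force: [-0.1, 0.2, -0.3]
opening: 0.0387
grip_force: 0.0
[ 5.95981035e-01 -3.70424108e-04  2.06809529e-01] [ 7.05568721e-01  7.08641214e-01 -7.42397300e-05 -6.35498902e-04]
(np.uint64(568), 0.0688, ((595.8602294921875, 27.618154525756836), (26.302419662475586, 26.988628387451172), 176.8519287109375), ((595.8375854492188, 27.706132888793945), 13.845967292785645))
(np.uint64(10898), 0.0981, ((597.871826171875, 109.42303466796875), (95.35188293457031, 99.08859252929688), 178.8563232421875))
```

View pics/w9c.png

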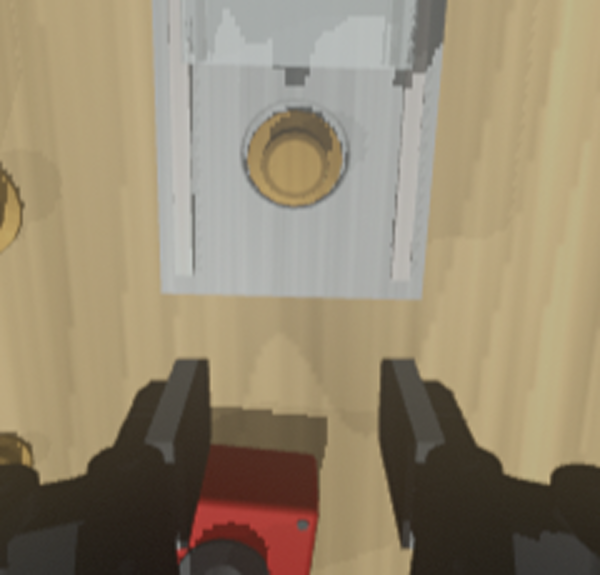

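The cap sits inside the rim in the pocket (crop (295,160)). Next I take the fingers, shut, behind the hood.

```bash
python3 -m crank '[[[0.04,0,0,0,0,0,1],[0.08,0.004,0,0,0,0,1],[0.08,0.004,0,0,0,0,1],[0.08,0,0,0,0,0,1],[0.07,0,0,0,0,0,1],[0.026,0,0,0,0,0,1],[0,0,0.06,0,0,0,1],[0,0,0.06,0,0,0,1],[0,0,0,0,0,0,1],[0,0,0,0,0,0,1]]]'
```

```text
time: 13.02
tool_pos: [0.5969, 0.1873, 0.1443]
tool_rot: [0.705, 0.709, -0.003, -0.002]
ft_force: [0.7, -0.0, 1.0]
opening: -0.0003
grip_force: 0.0
```

```bash
python3 -m crank '[[[0,0,0.06,0,0,0,1],[0,0,0.06,0,0,0,1],[0,0,0.026,0,0,0,1],[0,0,0,0,0,0,1],[0,0,0,0,0,0,1]]]'
```

```text
time: 13.43
tool_pos: [0.5999, 0.1872, 0.075]
tool_rot: [0.705, 0.709, 0.0, 0.0]
ft_force: [0.3, -0.3, 0.6]
opening: -0.0001
grip_force: 0.0
```

```bash
python3 -m crank '[[[-0.02,0,0,0,0,0,1],[-0.02,0,0,0,0,0,1],[-0.02,-0.0005,0,0,0,0,1],[-0.02,-0.0005,0,0,0,0,1],[-0.02,-0.0005,0,0,0,0,1],[-0.02,-0.0005,0,0,0,0,1],[-0.02,-0.0005,0,0,0,0,1],[-0.02,-0.0005,0,0,0,0,1],[-0.02,-0.0005,0,0,0,0,1],[0,0,0,0,0,0,1]]]'; python3 -m crank '[[[-0.006,0,0,0,0,0,1],[0,0,0,0,0,0,1]]]'
```

```text
time: 14.27
tool_pos: [0.5979, 0.0948, 0.0739]
tool_rot: [0.706, 0.708, -0.001, 0.0]
ft_force: [-0.1, -0.1, 0.2]
opening: 0.0002
grip_force: 0.0
time: 14.43
tool_pos: [0.5977, 0.0937, 0.0738]
tool_rot: [0.705, 0.709, -0.001, -0.0]
ft_force: [0.4, 0.9, 0.2]
opening: 0.0002
grip_force: 0.0
```

```bash
python3 -m crank '[[[-0.008,0,0,0,0,0,1],[-0.006,0,0,0,0,0,1],[-0.004,0,0,0,0,0,1],[0,0,0,0,0,0,1]]]'; python3 -m crank '[[[-0.004,0,0,0,0,0,1],[0,0,0,0,0,0,1],[0,0,0,0,0,0,1]]]'
```

```text
time: 14.77
tool_pos: [0.5979, 0.0852, 0.0739]
tool_rot: [0.705, 0.709, -0.0, -0.0]
ft_force: [-0.9, 1.1, -0.5]
opening: 0.0001
grip_force: 0.2
time: 15.02
tool_pos: [0.5984, 0.0833, 0.0743]
tool_rot: [0.705, 0.709, -0.0, 0.0]
ft_force: [0.5, 0.7, -0.2]
opening: 0.0005
grip_force: 0.3
```

```bash
for i in 1 2; do python3 -m crank '[[[-0.004,0,0,0,0,0,1],[0,0,0,0,0,0,1],[0,0,0,0,0,0,1]]]'; done
```

```text
time: 15.27
tool_pos: [0.5984, 0.0828, 0.0744]
tool_rot: [0.705, 0.709, 0.001, -0.001]
ft_force: [0.0, 5.5, -1.4]
opening: -0.0
grip_force: 2.5
time: 15.52
tool_pos: [0.5984, 0.0827, 0.0744]
tool_rot: [0.705, 0.709, 0.002, -0.002]
ft_force: [0.3, 11.6, -0.9]
opening: -0.0003
grip_force: 5.0
```

```bash
python3 -m crank '[[[0.02,0,0,0,0,0,1],[0.04,0,0,0,0,0,1],[0,0,-0.04,0,0,0,1],[0,0,-0.08,0,0,0,0.5],[0,0,-0.08,0,0,0,0],[0,0,-0.05,0,0,0,-0.4],[-0.06,-0.012,0,0,0,0,-0.4],[-0.08,-0.016,0,0,0,0,-0.4],[-0.08,-0.016,0,0,0,0,-0.4],[-0.08,-0.016,0,0,0,0,-0.4]]]';python3 -m crank '[[[-0.08,-0.016,0,0,0,0,-0.4],[-0.08,-0.016,0,0,0,0,-0.4],[-0.08,-0.016,0,0,0,0,-0.4],[-0.08,-0.016,0,0,0,0,-0.4],[-0.08,-0.016,0,0,0,0,-0.4],[-0.08,-0.016,0,0,0,0,-0.4],[-0.08,-0.014,0,0,0,0,-0.4],[-0.04,0,0,0,0,0,-0.4],[0,0,0,0,0,0,-0.4],[0,0,0,0,0,0,-0.4]]]'
python3 - <<'E'
from h import *
im,d,P,C=wrist("w10")
print(ring(C,d,P,.07,.1,(.5095,-.339),.03)); s=status.state();print(s["tool_pos"],s["tool_rot"],s["joint_positions"][5])
im,d=imaging.camera("top");C=cloud("top",d)
m=(C[...,2]>.085)&(C[...,2]<.115)&(abs(C[...,0]-.597)<.06)&(C[...,1]>-.05)&(C[...,1]<.2)
print("hood centre",C[m].mean(0),m.sum())
E
```

```text
time: 16.35
tool_pos: [0.5689, -0.0423, 0.2001]
tool_rot: [0.705, 0.709, -0.0, 0.001]
ft_force: [1.3, -0.5, 0.3]
opening: 0.0598
grip_force: 0.0
time: 17.18
tool_pos: [0.515, -0.3425, 0.1993]
tool_rot: [0.706, 0.708, -0.0, 0.0]
ft_force: [-0.9, 0.4, -0.3]
opening: 0.0594
grip_force: 0.0
(np.uint64(1262), 0.0832, ((510.4475402832031, -338.9422912597656), (38.12318420410156, 39.54442596435547), 178.95645141601562), ((510.4144287109375, -338.936767578125), 20.23448944091797))
[ 0.51526613 -0.34105644  0.19919592] [ 7.05586803e-01  7.08623468e-01 -1.77738505e-05 -2.09543227e-04] -0.728942110208461
hood centre [0.59497955 0.0281383  0.09629049] 1187
```

```bash
python3 -m crank '[[[0.004,-0.0096,0.04,0,0,0,-0.4],[0,0,0.08,0,0,0,-0.4],[0,0,0.07,0,0,0,-0.4],[0,0,0.04,0,0,0,-0.4],[0,0,0,0,0,0,-0.4],[0,0,0,0,0,0,-0.4]]]'; python3 -m crank '[[[0,0,0.02,0,0,0,-0.4],[0,0,0.02,0,0,0,-0.4],[0,0,0,0,0,0,-0.4],[0,0,0,0,0,0,-0.4],[0,0,0,0,0,0,-0.4]]]'
```

```text
time: 17.78
tool_pos: [0.5102, -0.3369, 0.0832]
tool_rot: [0.705, 0.71, -0.0, -0.002]
ft_force: [0.3, -0.1, 1.2]
opening: 0.0598
grip_force: 0.0
time: 18.2
tool_pos: [0.511, -0.3394, 0.0649]
tool_rot: [0.705, 0.709, 0.0, 0.001]
ft_force: [0.4, 0.2, 0.5]
opening: 0.0596
grip_force: 0.0
```

```bash
python3 -m crank '[[[0,0,0.006,0,0,0,-0.4],[0,0,0,0,0,0,-0.1],[0,0,0,0,0,0,0.2],[0,0,0,0,0,0,0.3],[0,0,0,0,0,0,0.3],[0,0,0,0,0,0,0.3]]]' 30;  python3 -m crank '[[[0,0,0,0,0,0.5,0.3],[0,0,0,0,0,1,0.3],[0,0,0,0,0,1,0.3],[0,0,0,0,0,1,0.3],[0,0,0,0,0,1,0.3],[0,0,0,0,0,1,0.3],[0,0,0,0,0,1,0.3],[0,0,0,0,0,0.5,0.3],[0,0,0,0,0,0,0.3]]]'
```

```text
time: 18.7
tool_pos: [0.5108, -0.3392, 0.0615]
tool_rot: [0.705, 0.709, 0.0, 0.0]
ft_force: [0.2, 1.0, 0.4]
opening: 0.0379
grip_force: 30.0
time: 19.45
tool_pos: [0.5111, -0.3394, 0.062]
tool_rot: [0.933, 0.359, 0.0, 0.001]
ft_force: [1.6, 0.5, 3.2]
opening: 0.0379
grip_force: 30.1
```

```bash
python3 -m crank '[[[0,0,0,0,0,0,0],[0,0,0,0,0,0,-0.4],[0,0,0,0,0,0,-0.5],[0,0,0,0,0,0,-0.5],[0,0,-0.02,0,0,0,-0.5],[0,0,-0.06,0,0,0,-0.5],[0,0,-0.08,0,0,0,-0.5],[0,0,-0.08,0,0,0,-0.5],[0,0,-0.04,0,0,0,-0.5],[0,0,0,0,0,0,-0.5]]]'; python3 -m crank '[[[0,0,0,0,0,0,-0.5],[0,0,0,0,0,0,-0.5],[0,0,0,0,0,0,-0.5],[0,0,0,0,0,0,-0.5],[0,0,0,0,0,0,-0.5],[0,0,0,0,0,0,-0.5],[0,0,0,0,0,0,-0.5],[0,0,0,0,0,0,-0.5]]]'
python3 - <<'E'
from h import *
im,d,P,C=wrist("w11")
print(ring(C,d,P,.07,.1,(.5105,-.339),.03)); print(status.state()["tool_pos"])
im,d=imaging.camera("top");C=cloud("top",d)
m=(C[...,2]>.085)&(C[...,2]<.115)&(abs(C[...,0]-.597)<.06)&(C[...,1]>-.05)&(C[...,1]<.2)
print("hood centre",C[m].mean(0))
E
```

```text
time: 20.28
tool_pos: [0.514, -0.3421, 0.2099]
tool_rot: [0.933, 0.36, 0.003, 0.006]
ft_force: [0.3, -0.5, 0.6]
opening: 0.0642
grip_force: 0.0
time: 20.95
tool_pos: [0.5105, -0.339, 0.2009]
tool_rot: [0.933, 0.36, -0.0, -0.0]
ft_force: [-0.3, -0.3, 0.9]
opening: 0.064
grip_force: 0.0
(np.uint64(1295), 0.089, ((511.3092956542969, -339.3542785644531), (38.199920654296875, 39.74666976928711), 135.10459899902344), ((511.386474609375, -339.29425048828125), 20.29926872253418))
[ 0.51058169 -0.33907237  0.20106755]
hood centre [0.5949718  0.02810572 0.0963054 ]
```

```bash
python3 -c "
from station import bot
print(bot.finish_job())"
```

```text
the job is handed in; nothing more can be done
None
```

The job is handed in, with no verdict returned: I latched the stop, seated the middle cap in the pocket (seen in the wrist view) and pushed the hood home against its end stop. I then turned the stop head clockwise about 0.84 rad and let go, and the camera showed it about 6 mm higher, back up; I did not re-check the two other caps.

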